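# Seal the tea canister and hold the lever on its third notch

### The arm

A 6-joint arm with a two-finger parallel gripper is mounted at the origin on the work surface. World frame = base frame: x ahead of the robot, y to its left, z up, the work surface at z = 0. Lengths are in mm, angles in rad, forces in N, time in s.
With the tool pointing down it reaches from about 350 to 875 mm from the base axis. Payload 4.2 kg.
Tool frame: the origin (TCP) lies at the very end of the fingers, on their centre line; the grasp point (between the pads) lies 19 mm behind it; z points along the fingers, y is the line along which they close (so a half turn about z gives the same grasp; the last joint's range is limited). The gripper opens to 85 mm and grips with 20 to 120 N. Pads are 22 mm wide; open, the fingers measure 114 mm over their backs; the gripper's body (76 mm by 85 mm) begins 54 mm behind the grasp point. The pads swing forward as they close: fully open they stand 13 mm farther back than shut.
Start: joints at [1.57, 0.385, 0.008, 0, -1.194, -0.259], TCP at [160.523, 604.013, 231.312] pointing down, gripper open.
Joint ranges: [-3.14, 3.14], [-1.21, 2.06], [-1.07, 1.41], [-3.16, 2.05], [-2.99, -0.16], [-3.1, 3.1]. Speed limits (rad/s): [2.79, 2.79, 3.14, 3.14, 3.14, 3.14].

### API

Orientations are given as a unit quaternion [x, y, z, w].
In Python, from bench import arm gives the robot as it stands. The module is installed in compiled form; this text tells all that it offers.
- The arm moves only by the tool drive_tool, never from a script. Its argument "targets" is a list of rows, each a list of 5 numbers: the closure, from -1 (fully open) to 1 (shut), then the shift along the tool's x, y, z in mm, then the turn about the tool's z in degrees. In form: [[grip, tx, ty, tz, roll], ...]. A call has 1 to 12 rows; each row is the pose to reach, as a shift and turn from the pose commanded when the call began, along the tool's axes at that moment; what a row does not reach only later rows make up. A row lasts 1/10 s, in which the tool goes at most 50 mm and 8.59 degrees, less where a joint would pass 70% of its speed; a pose out of reach is approached as far as the arm can. A call with a gripper value outside its range is refused whole. The fingers move at their own pace and stop on an object; the grip force is fixed at half the most. Time passes only in rows, so rows that repeat a pose let the fingers close. It gives the time, the measured TCP pose, the force, the opening and the grip force at its end, in the units of the state.
- arm.read_state(): the state, without advancing time (a new reading comes with each control period).
- arm.get_image(name): name is "scene" or "side" or "wrist"; returns the picture (400x640x3 uint8, blue, green, red); there is no depth.
- arm.camera_params(name): a dict with "fov_y" (degrees; the focal length in pixels is half the picture's height over the tangent of half this angle, whatever the lens; pixels are square), "cx", "cy" (the principal point, pixels), "rvec" (rotation vector, rad) and "tvec" (3), from world to camera coordinates, as OpenCV has them; the wrist camera has in their place "tool_from_camera" (4x4, takes a point from camera to tool coordinates, whose origin is the TCP and whose axes are the flange's). Camera axes: x right, y down, z forward; pixel columns grow to the right and rows downward; lengths in mm; the calibration is good to about 2 mm. A picture is of the moment at which its call begins: read the wrist's pose just before it. camera_params takes no time and is no camera call.
- arm.job_done(): hands the job in; it is judged then, once.
The state is a dict: "clock": time; "joints": joint angles; "joint_vel": joint speeds; "joint_efforts": joint torques, N m; "position": TCP position; "ee_rot": TCP orientation; "contact_force": force on the tool from outside, world axes, zero at the start; "wrist_torque": the same for the moment, N m; "gripper_width": finger opening in mm; "grasp_force": force on a finger pad.
Only numpy, scipy, OpenCV 4.12 (cv2) and the standard library are available. Lean on these libraries where they do the work, as an engineer would, in place of code of your own. Each camera call takes 0.05 s, during which the arm holds its last target. There are 200 camera calls.

### The job

Stand the closed aluminium tea canister upright and centred on the narrow steel pedestal of the canister sealer and let go of it; then press the sealer's spring-return lever down past its first two clicks into the third, without ramming it, and finish the job still holding it down there, since it springs back if let go. Leave the funnel, jar and spoon where they are.

Things in the scene. Friction and masses are not known exactly. Their poses are not given: they have to be found in the camera images.
- canister: closed aluminium tea canister, a plain upright cylinder 56 mm in diameter and 85 mm high with a thin dark lid seam at 60 mm, 0.18 to 0.35 kg; loose, standing on the ledge. Origin: centre of its underside, z up along its axis
- sealer: fixed canister sealer: white base plate 220 (x) x 300 (y) x 20 mm high, with a pedestal on its +y side, a lever between two posts (up to 120 mm high) on its -y side, and a low grey round pump cap (70 mm in diameter, top 70 mm above the ledge) between them. Origin: centre of the underside; x points away from the lever's free end (the lever's arm runs from the hinge towards -x), z up
- pedestal_top (a point): centre of the flat top of the round steel pedestal, 36 mm in diameter, 60 mm above the ledge (40 mm above the base plate); narrower than the canister, which stands on it with its rim overhanging by 10 mm all round. Same axes as the sealer
- lever_hinge (a point): hinge point of the lever, 100 mm above the ledge; the hinge axis is level, along the sealer's y. Same axes as the sealer
- lever (a joint): lever angle in rad, 0 at rest (arm 0.30 rad above level, free end up), growing as the free end is pressed down; clicks at 0.18, 0.36 and 0.54 (third; the arm is then 0.24 rad below level), stiff stop at 0.57. A spring drives it back to 0 from everywhere, all the clicks included: about 4 N at the paddle at rest rising to about 9 N at the third, with a ripple of about 2 N at the clicks (most, about 11 N, near 0.40, then easing just before the third)
- paddle_top (a point): centre of the top face of the black paddle at the lever's free end, 36 (along the arm) x 44 (across) x 14 mm thick, pressed from above; its arm clears the base plate throughout. This point is 140 mm from the hinge along the arm and 8 mm above the arm's centre line; about 149 mm above the ledge at rest, about 75 mm at the third click. Its axes are the sealer's at rest (so they are tilted 0.30 rad from the paddle's face) and turn with the lever
- funnel: yellow plastic funnel standing mouth down, 90 mm in diameter, 95 mm high; loose, to be left alone. Origin: centre of its underside
- jar: amber glass jar with cork lid, 60 mm in diameter, 90 mm high; loose, to be left alone. Origin: centre of its underside
- spoon: wooden spoon 250 mm long lying on the ledge to the left of the sealer; loose, to be left alone. Origin: its middle, underside; x along its length

How it is judged:
By the outcome, as a careful person would: the job done as asked, in the order asked, and still so for the second after the job is handed in, while the arm keeps its last pose, push and grip.
It also fails if it takes over 53 s, if anything falls off the work surface, if the arm or the gripper's body presses on something with over 40 N, if the wrist force passes 120 N, or if a joint passes its speed limit or range.

## Working session

There is one attempt and no reset: what is moved stays moved. The work goes in short steps, Python scripts to look and compute and a tool call to move; the robot and the scene stay as the last step left them, time stands still between calls to the robot, and variables do not carry over. Pictures are saved under pics/ and viewed, at most 10 in all, crops included, and the job is handed in when it is done.

Besides the shell and the picture viewer there is one more tool, called as name(argument=value, ...) on one line, values as JSON. drive_tool: Moves the arm, as the interface text tells. Its arguments: {"type":"object","properties":{"targets":{"type":"array","items":{"type":"array","items":{"type":"number"}}}},"required":["targets"]}

```bash
mkdir -p pics
cat > h.py <<'E'
import numpy as np, cv2
from scipy.spatial.transform import Rotation as R
from bench import arm
def cam(name,state=None):
    p=arm.camera_params(name); f=200/np.tan(np.radians(p["fov_y"])/2)
    if "rvec" in p:
        Rm=cv2.Rodrigues(np.array(p["rvec"],float))[0]; t=np.array(p["tvec"],float).ravel()
        return f,p["cx"],p["cy"],Rm,t
    T=np.array(p["tool_from_camera"]); W=np.eye(4); W[:3,:3]=R.from_quat(state["ee_rot"]).as_matrix(); W[:3,3]=state["position"]
    C=np.linalg.inv(W@T); return f,p["cx"],p["cy"],C[:3,:3],C[:3,3]
def ray(c,u,v):
    f,cx,cy,Rm,t=c; d=Rm.T@np.array([(u-cx)/f,(v-cy)/f,1]); return -Rm.T@t,d/np.linalg.norm(d)
def onz(c,u,v,z):
    o,d=ray(c,u,v); return o+d*(z-o[2])/d[2]
def proj(c,P):
    f,cx,cy,Rm,t=c; q=Rm@np.array(P,float)+t; return np.array([cx+f*q[0]/q[2],cy+f*q[1]/q[2]])
def two(c1,p1,c2,p2):
    o1,d1=ray(c1,*p1);o2,d2=ray(c2,*p2)
    s=np.linalg.lstsq(np.c_[d1,-d2],o2-o1,rcond=None)[0]; a=o1+s[0]*d1;b=o2+s[1]*d2
    return (a+b)/2,np.linalg.norm(a-b)
E
python3 - <<'E'
from h import *
s=arm.read_state();print(s)
for n in("scene","side","wrist"):
    cv2.imwrite(f"pics/{n}0.png",arm.get_image(n)); p=arm.camera_params(n);print(n,p)
    c=cam(n,s);print("centre",-c[3].T@c[4],"fwd",c[3][2])
E
```

```text
{'clock': 0.0, 'joints': array([ 1.56961165e+00,  3.85549621e-01,  6.65015016e-03, -5.03391671e-04,
       -1.19399538e+00, -2.58594757e-01]), 'joint_vel': array([-0.0014319 ,  0.00052588,  0.00197241,  0.00190628, -0.00084742,
       -0.00083346]), 'joint_efforts': array([-1.47500683e-03, -3.92289948e+01,  1.88399452e+01,  4.18600515e+00,
       -4.61585078e-03, -4.90221964e-06]), 'position': array([160.37567389, 603.47972228, 230.23463312]), 'ee_rot': array([ 9.91563580e-01, -1.29616788e-01, -9.73331866e-05,  1.07061194e-03]), 'contact_force': array([-0.36516751, -1.22901406,  0.0878526 ]), 'wrist_torque': array([ 0.00861895, -0.04401623,  0.00867792]), 'grasp_force': 0.0, 'gripper_width': 85.68121207195117}
scene {'fov_y': 50.72642708630214, 'cx': 313.7854307038839, 'cy': 204.82296971238011, 'rvec': array([ 1.11730101,  2.23393431, -1.11996564]), 'tvec': array([ 307.61996001, -191.70586651, 1625.57783906])}
centre [1319.00951618  603.46372637  818.49246612] fwd [-0.64151459 -0.48034399 -0.59810423]
side {'fov_y': 57.291872654970135, 'cx': 316.3316722726575, 'cy': 194.73798359091532, 'rvec': array([ 2.41212081, -0.48726585,  0.17770231]), 'tvec': array([-521.11278519,  262.69246154,  874.10175187])}
centre [ 341.20808426 -527.13291611  842.80939058] fwd [ 0.2487288   0.58509516 -0.77187929]
wrist {'fov_y': 68.19966679631797, 'cx': 322.01171794151355, 'cy': 196.6867509471434, 'tool_from_camera': array([[-5.60648985e-04, -9.55679253e-01, -2.94409325e-01,
         7.52620350e+01],
       [ 9.99999515e-01, -2.97517059e-04, -9.38549867e-04,
         1.83257088e+00],
       [ 8.09360840e-04, -2.94409708e-01,  9.55678957e-01,
        -1.42131267e+02],
       [ 0.00000000e+00,  0.00000000e+00,  0.00000000e+00,
         1.00000000e+00]])}
centre [232.70465207 582.6610491  372.37586899] fwd [-0.28472532  0.07457904 -0.95570365]
```

View pics/scene0.png

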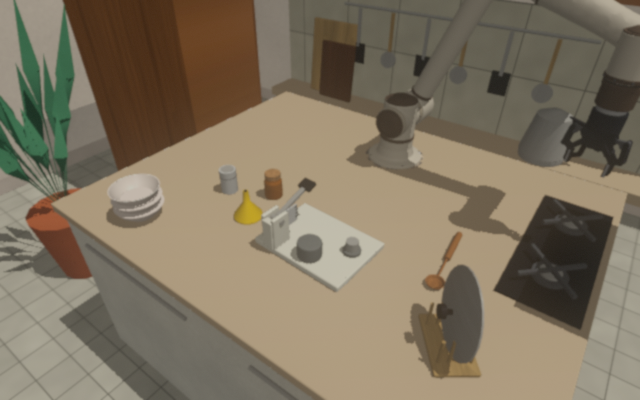

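View pics/side0.png

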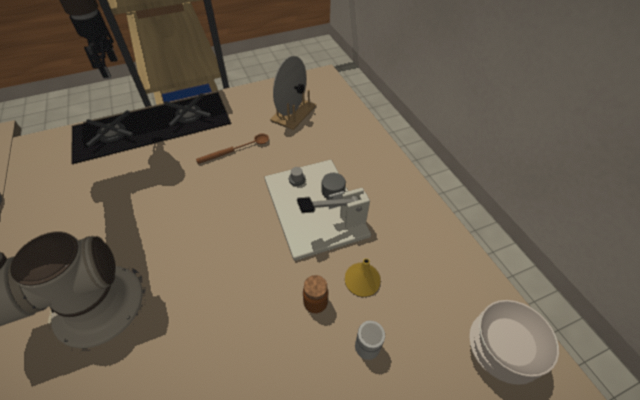

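View pics/wrist0.png

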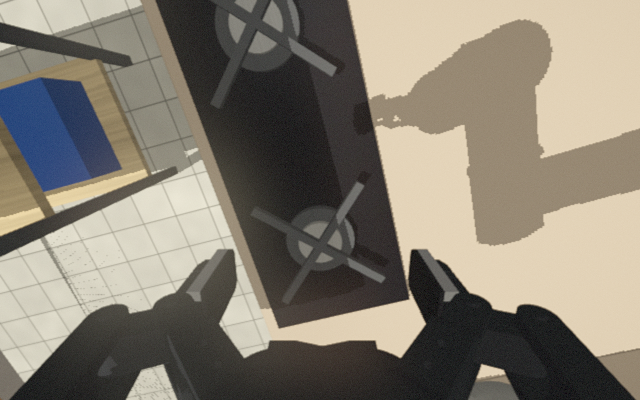

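The scene view shows the canister at (228,180), paddle (307,185), pedestal (352,247), and pump cap (310,248). In the side view they are at canister (370,338), paddle (305,205), pedestal (296,174). The wrist view sees only the hob. Next I'll take enlarged crops to read exact pixels.

Run:
```python
from h import *
a=cv2.imread("pics/scene0.png")[160:290,205:395]; b=cv2.imread("pics/side0.png")[130:360,255:415]
A=cv2.resize(a,None,fx=4,fy=4,interpolation=cv2.INTER_CUBIC)[:, :760]
B=cv2.resize(b,None,fx=2.6,fy=2.6,interpolation=cv2.INTER_CUBIC)
cv2.imwrite("pics/ca.png",A);cv2.imwrite("pics/cb.png",B)
for n in("scene","side"):
    im=cv2.imread(f"pics/{n}0.png");h=cv2.cvtColor(im,cv2.COLOR_BGR2HSV)
    roi=np.zeros(im.shape[:2],np.uint8)
    if n=="scene": roi[160:290,205:395]=1
    else: roi[130:360,255:415]=1
    for nm,m in (("black",h[...,2]<55),("grey",(h[...,1]<45)&(h[...,2]<190)),("white",(h[...,1]<45)&(h[...,2]>=190))):
        k,l,st,ce=cv2.connectedComponentsWithStats((m&(roi>0)).astype(np.uint8))
        for i in range(1,k):
            if st[i,4]>30: print(n,nm,st[i],ce[i].round(1))
```

```text
scene grey [219 165  19  29 444] [228.2 178.8]
scene grey [ 256  187  128  103 2935] [298.7 239.4]
scene grey [338 235  25  25 434] [350.9 247.9]
scene white [ 278  205  105   82 3003] [330.2 244.3]
side black [293 177  12   9  41] [299.3 182.1]
side black [323 186  21  13  80] [329.1 191.6]
side black [298 198  16  14 180] [305.5 204.7]
side grey [387 130  28  34 492] [405. 141.]
side grey [ 265  160  106  100 6910] [317.5 208.6]
side grey [355 321  30  39 878] [369.4 339.4]
```

View pics/ca.png

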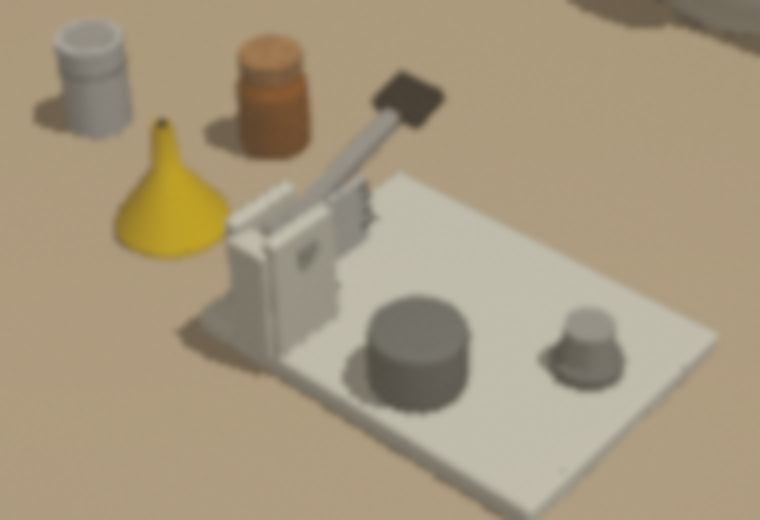

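View pics/cb.png

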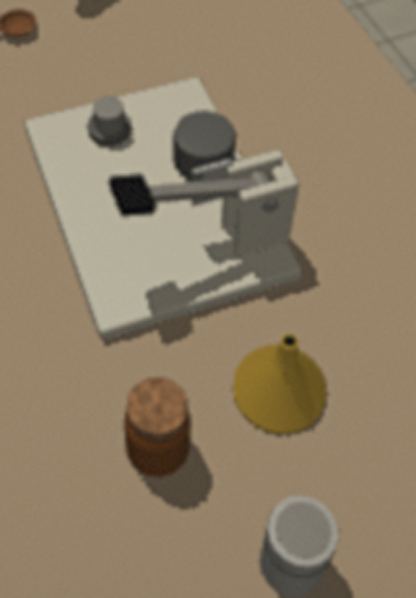

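The crops give these pixels:

| Point | Scene | Side |
|---|---|---|
| Pedestal top | (352.5,241.2) | (296.9,171.2) |
| Paddle | (307.3,184.3) | (305.8,204.6) |
| Canister top | (227.5,170) | (371.2,334.2) |
| Pump cap top | (309.5,242.5) | (333.8,181.9) |

The plate corners are also readable in both.

Run:
```python
from h import *
np.set_printoptions(precision=1,suppress=True)
cs,cd=cam("scene"),cam("side")
pts=dict(ped=((352.5,241.2),(296.9,171.2),60),pad=((307.3,184.3),(305.8,204.6),149),can=((227.5,170),(371.2,334.2),85),pump=((309.5,242.5),(333.8,181.9),70),
 c1=((305,203.3),(295.4,256.9),20),c2=((384.5,243.8),(265.4,176.9),20),c3=((338.8,288.8),(330.8,160.4),20))
for k,(a,b,z) in pts.items():
    P,e=two(cs,a,cd,b);print(k,P,"err %.1f"%e,"scene",onz(cs,*a,z)[:2],"side",onz(cd,*b,z)[:2])
```

```text
ped [574.8 174.1  58.3] err 4.7 scene [574. 176.] side [575.7 170.4]
pad [529.6 -13.5 143.2] err 4.6 scene [534.   -7.3] side [529.5 -19.7]
can [ 545.1 -333.3   79.7] err 4.0 scene [ 549.2 -325.2] side [ 545.2 -336. ]
pump [654.3  88.7  65. ] err 4.8 scene [656.6  93.3] side [653.8  82.8]
c1 [474.7 -68.2  18.2] err 7.7 scene [472.8 -65. ] side [477.1 -72.2]
c2 [489.8 228.2  16. ] err 7.3 scene [489.9 231.5] side [491.2 220.9]
c3 [703.8 217.4  13.2] err 7.2 scene [705.8 222.5] side [703.  208.2]
```

drive_tool(targets=[[-1, 506, 406, -40, -12], [-1, 506, 406, -40, -12], [-1, 506, 406, -40, -12], [-1, 506, 406, -40, -12], [-1, 506, 406, -40, -12], [-1, 506, 406, -40, -12], [-1, 506, 406, -40, -12], [-1, 506, 406, -40, -12], [-1, 506, 406, -40, -12], [-1, 506, 406, -40, -12], [-1, 506, 406, -40, -12], [-1, 506, 406, -40, -12]])

```text
clock: 1.35
position: [516.4, 119.9, 268.3]
ee_rot: [1.0, -0.025, -0.0, -0.0]
contact_force: [0.9, 1.2, -0.2]
gripper_width: 85.1
grasp_force: 0.0
```

drive_tool(targets=[[-1, 0, 0, 0, 0], [-1, 0, 0, 0, 0]])

```text
clock: 1.55
position: [515.9, 120.6, 267.7]
ee_rot: [1.0, -0.027, -0.001, 0.0]
contact_force: [0.5, 0.4, 0.1]
gripper_width: 85.0
grasp_force: 0.0
```

Run:
```python
from h import *
s=arm.read_state();im=arm.get_image("wrist");cv2.imwrite("pics/w1.png",im);np.save("s1.npy",s,allow_pickle=True)
print(s["position"],s["ee_rot"])
c=cam("wrist",s)
for p in ((575,173,60),(531,-14,149),(655,88,70)):print(proj(c,p))
cs,cd=cam("scene"),cam("side")
print("jar",onz(cs,272.5,172.5,90),onz(cd,315.4,283,90)); print("funnel",onz(cs,245.5,190.5,95),onz(cd,366,261,95))
```

```text
[515.85411821 120.62836768 267.6566213 ] [ 9.99642566e-01 -2.67285705e-02 -5.58317490e-04  1.08181309e-04]
[272.40434902 122.49800478]
[469.41205695 166.90529782]
[344.76644372  38.8451735 ]
jar [ 478.21531637 -192.0847652    90.        ] [ 483.05698445 -189.82413411   90.        ]
funnel [ 608.522416   -184.76363145   95.        ] [ 610.76841474 -186.77946023   95.        ]
```

View pics/w1.png

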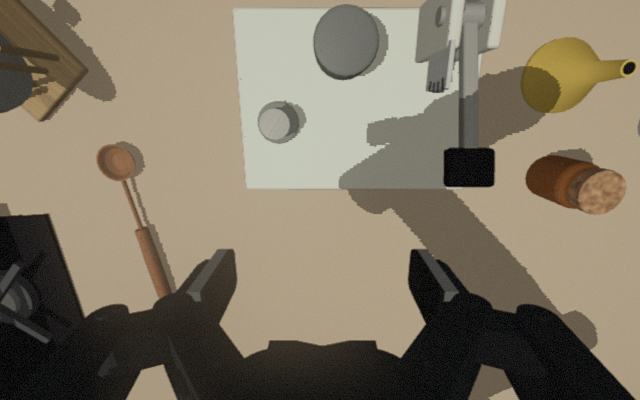

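The wrist view shows the pedestal top near (274,123), the pump top near (346,40), the paddle near (469,167), and plate corners at (234,9) and (246,188). Predictions match within a few pixels, so I'll refine.

Run:
```python
from h import *
np.set_printoptions(precision=1,suppress=True)
s=np.load("s1.npy",allow_pickle=True).item();im=cv2.imread("pics/w1.png");c=cam("wrist",s)
h=cv2.cvtColor(im,cv2.COLOR_BGR2HSV);g=cv2.cvtColor(im,cv2.COLOR_BGR2GRAY)
def comp(m,x0,y0,x1,y1,name,z):
    r=np.zeros(g.shape,np.uint8);r[y0:y1,x0:x1]=m[y0:y1,x0:x1]
    cn=max(cv2.findContours(r,cv2.RETR_EXTERNAL,cv2.CHAIN_APPROX_NONE)[0],key=cv2.contourArea)
    e=cv2.fitEllipse(cn);b=cv2.minAreaRect(cn);print(name,"ell",e,"rect",b);print("   ",onz(c,*e[0],z),onz(c,*b[0],z)); return cn
print(g[122,250:310]);print(g[95:150,275])
comp((g<40),430,130,510,200,"paddle",149)
comp((g<125).astype(np.uint8),300,0,390,90,"pump all",70)
# plate edges
L=[];B=[]
for v in range(25,170,5):
    d=np.diff(g[v,225:260].astype(int));L.append((225+.5+np.argmax(d),v))
for u in range(255,335,5):
    d=np.diff(g[175:200,u].astype(int));B.append((u,175+.5+np.argmin(d)))
Lw=np.array([onz(c,*p,20)[:2] for p in L]);Bw=np.array([onz(c,*p,20)[:2] for p in B])
for w in(Lw,Bw):
    f=cv2.fitLine(w.astype(np.float32),cv2.DIST_HUBER,0,.01,.01).ravel();print("line",f,np.degrees(np.arctan2(f[1],f[0])))
crop=cv2.resize(im[80:200,235:515],None,fx=2.8,fy=2.8,interpolation=cv2.INTER_CUBIC);cv2.imwrite("pics/w1c.png",crop)
```

```text
[197 198 197 195 196 197 195 176 141 150 166 167 168 166 170 170 168 167
 167 166 164 167 166 169 168 167 160 164 163 166 163 162 162 161 164 163
 162 164 156 131  92  90  92  93  91  90  95  91  99 117 128 132 131 132
 136 141 175 195 196 196]
[196 195 195 197 198 195 145 126 129 131 131 129 122 123 158 168 165 165
 164 165 165 165 168 167 167 172 167 167 165 163 163 165 166 165 167 164
 164 163 165 164 165 166 167 168 149 134 130 127 179 195 198 196 196 197
 198]
paddle ell ((468.6301574707031, 166.944091796875), (42.1203727722168, 57.3511962890625), 89.4871826171875) rect ((468.5, 166.5), (49.0, 39.0), 0.0)
    [531.  -13.3 149. ] [531.4 -13.2 149. ]
pump all ell ((348.7846984863281, 41.854068756103516), (72.41841125488281, 74.42215728759766), 28.88018035888672) rect ((349.01885986328125, 40.06602478027344), (74.0373306274414, 73.89997100830078), 74.05460357666016)
    [652.   83.9  70. ] [653.6  83.6  70. ]
line [  1.   -0.1 607.7 218.1] -3.1625671
line [  0.1   1.  484.2 159.2] 86.91248
```

View pics/w1c.png

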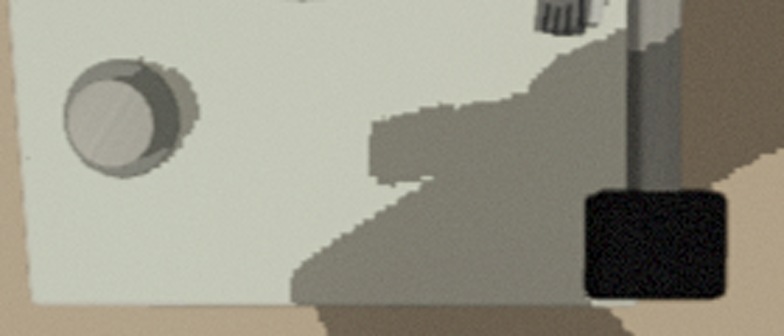

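drive_tool(targets=[[-1, 18, 452, 38, 0], [-1, 18, 452, 38, 0], [-1, 18, 452, 38, 0], [-1, 18, 452, 38, 0], [-1, 18, 452, 38, 0], [-1, 18, 452, 38, 0], [-1, 18, 452, 38, 0], [-1, 18, 452, 38, 0], [-1, 18, 452, 38, 0], [-1, 18, 452, 38, 0], [-1, 18, 452, 38, 0], [-1, 18, 452, 38, 0]])

```text
clock: 2.8
position: [511.3, -328.7, 230.3]
ee_rot: [1.0, -0.024, -0.0, -0.0]
contact_force: [-0.2, -0.0, 0.3]
gripper_width: 85.3
grasp_force: 0.0
```

Run:
```python
from h import *
np.set_printoptions(precision=1,suppress=True)
s=np.load("s1.npy",allow_pickle=True).item();c=cam("wrist",s);print("ped",onz(c,273.7,123.8,60))
s=arm.read_state();im=arm.get_image("wrist");cv2.imwrite("pics/w2.png",im);np.save("s2.npy",s,allow_pickle=True)
c=cam("wrist",s);print(s["position"],s["joint_vel"],proj(c,(547,-331,85)))
```

```text
ped [573.5 171.7  60. ]
[ 511.3 -328.7  230.3] [ 0. -0. -0.  0. -0.  0.] [321.1 148. ]
```

View pics/w2.png

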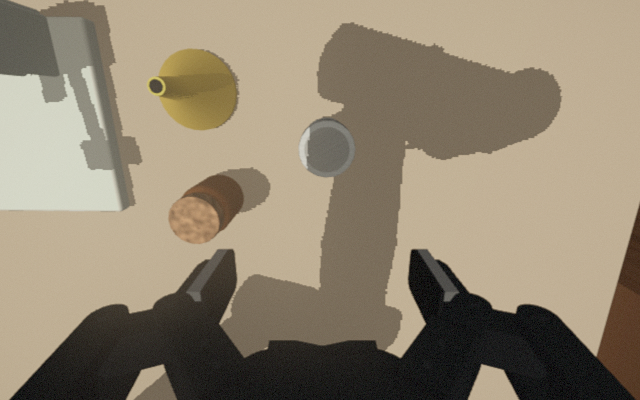

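The canister top is at about (327,148), spanning columns 299–355, with the jar and funnel well clear of it.

Run:
```python
from h import *
s=np.load("s2.npy",allow_pickle=True).item();c=cam("wrist",s);im=cv2.imread("pics/w2.png")
h=cv2.cvtColor(im,cv2.COLOR_BGR2HSV);m=(h[...,1]<50).astype(np.uint8);r=np.zeros_like(m);r[105:190,285:370]=m[105:190,285:370]
cn=max(cv2.findContours(r,cv2.RETR_EXTERNAL,cv2.CHAIN_APPROX_NONE)[0],key=cv2.contourArea);e=cv2.fitEllipse(cn);print(e)
P=onz(c,*e[0],85);print(P, "tool shift",R.from_quat(s["ee_rot"]).inv().apply(P-s["position"]), s["ee_rot"])
```

```text
((326.2538757324219, 147.60691833496094), (56.28096389770508, 58.5574951171875), 177.41453552246094)
[ 547.12153357 -336.04707557   85.        ] tool shift [ 36.11306898   5.67975929 145.3166888 ] [ 9.99712410e-01 -2.39805272e-02 -4.63496395e-05 -1.72826010e-04]
```

drive_tool(targets=[[-1, 35, 6, 40, 0], [-1, 35, 6, 80, 0], [-1, 35, 6, 115, 0], [-1, 35, 6, 145, 0], [-1, 35, 6, 170, 0], [-1, 35, 6, 185, 0], [-1, 35, 6, 195, 0], [-1, 35, 6, 200, 0], [-1, 35, 6, 200, 0]])

```text
clock: 3.75
position: [545.9, -337.5, 30.4]
ee_rot: [1.0, -0.025, 0.0, 0.0]
contact_force: [-0.3, -0.7, 1.1]
gripper_width: 85.0
grasp_force: 0.0
```

drive_tool(targets=[[-0.3, 0, 0, 0, 0], [0, 0, 0, 0, 0], [0.3, 0, 0, 0, 0], [1, 0, 0, 0, 0], [1, 0, 0, 0, 0], [1, 0, 0, 0, 0], [1, 0, 0, 0, 0], [1, 0, 0, 0, 0]])

```text
clock: 4.55
position: [546.5, -338.5, 31.8]
ee_rot: [1.0, -0.025, 0.001, 0.0]
contact_force: [0.1, 2.1, 6.4]
gripper_width: 55.1
grasp_force: 63.4
```

drive_tool(targets=[[1, 0, 0, -5, 0], [1, 0, 0, -15, 0], [1, 0, 0, -35, 0], [1, 0, 0, -65, 0], [1, 0, 0, -100, 0], [1, 0, 0, -130, 0], [1, 0, 0, -150, 0], [1, 0, 0, -160, 0], [1, 0, 0, -160, 0], [1, 0, 0, -160, 0]])

```text
clock: 5.55
position: [544.7, -337.8, 188.8]
ee_rot: [1.0, -0.025, -0.001, -0.001]
contact_force: [0.1, 0.5, -2.8]
gripper_width: 54.8
grasp_force: 63.4
```

Run:
```python
from h import *
s=arm.read_state();print(s)
im=arm.get_image("wrist");im2=arm.get_image("side");im3=arm.get_image("scene")
c=cam("side");u,v=proj(c,s["position"]).astype(int);print(u,v)
c=cam("scene");u3,v3=proj(c,s["position"]).astype(int);print(u3,v3)
k=lambda a,u,v:cv2.resize(a[max(v-70,0):v+50,max(u-65,0):u+65],(390,360),interpolation=cv2.INTER_CUBIC)
cv2.imwrite("pics/held.png",np.hstack([k(im2,u,v),k(im3,u3,v3)]));cv2.imwrite("pics/w3.png",im)
```

```text
{'clock': 5.55, 'joints': array([-3.03551861e-01,  4.43103785e-01, -9.05721541e-03, -8.43885238e-04,
       -1.12111978e+00,  1.82389489e+00]), 'joint_vel': array([-0.00182564,  0.01647   , -0.01288425, -0.00157472, -0.00400605,
        0.00011239]), 'joint_efforts': array([-8.36458232e-03, -4.39288259e+01,  1.96240908e+01,  4.48429003e+00,
        1.41142143e-02,  7.52286724e-05]), 'position': array([ 544.72969904, -337.84572632,  188.83584652]), 'ee_rot': array([ 9.99676327e-01, -2.54077704e-02, -1.09008392e-03, -7.06450468e-04]), 'contact_force': array([ 0.14929492,  0.46644193, -2.82707158]), 'wrist_torque': array([ 0.06371187, -0.04111013,  0.00619432]), 'grasp_force': 63.43968629837036, 'gripper_width': 54.758620174395254}
378 315
221 139
```

View pics/held.png

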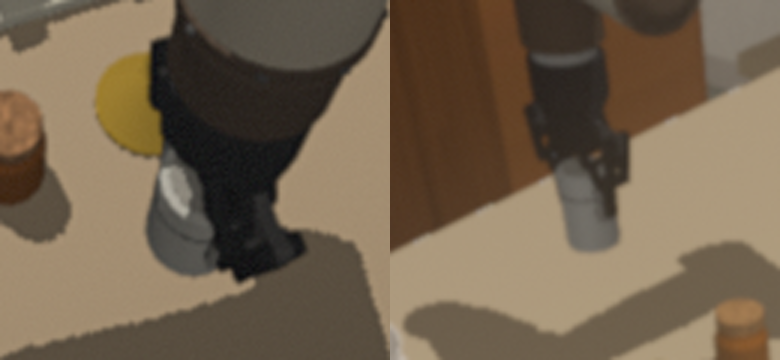

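drive_tool(targets=[[1, 0, -5, -15, 0], [1, -5, -20, -26, 0], [1, -10, -45, -26, 0], [1, -15, -80, -26, 0], [1, -18, -120, -26, 0], [1, -21, -165, -26, 0], [1, -24, -210, -26, 0], [1, -27, -255, -26, 0], [1, -30, -300, -26, 0], [1, -34, -345, -26, 0], [1, -40, -390, -26, 0], [1, -44, -430, -26, 0]])

```text
clock: 6.9
position: [522.3, 96.2, 218.0]
ee_rot: [1.0, -0.024, 0.001, -0.001]
contact_force: [0.7, -0.4, -2.2]
gripper_width: 54.9
grasp_force: 63.6
```

drive_tool(targets=[[1, -3, -35, 0, 0], [1, -5, -60, 0, 0], [1, -6, -73, 0, 0], [1, -7, -78, 0, 0], [1, -7, -78, 0, 0], [1, -7, -78, 0, 0], [1, -7, -78, 0, 0]])

```text
clock: 7.6
position: [520.2, 170.6, 216.3]
ee_rot: [1.0, -0.026, -0.0, 0.0]
contact_force: [-1.0, -0.6, -2.6]
gripper_width: 55.1
grasp_force: 63.6
```

Run:
```python
from h import *
s=arm.read_state();im=arm.get_image("wrist");cv2.imwrite("pics/w4.png",im);np.save("s4.npy",s,allow_pickle=True)
c=cam("wrist",s);print(s["position"],s["ee_rot"],s["contact_force"],proj(c,(573.5,171.7,60)))
```

```text
[520.16099879 170.60130761 216.34934725] [ 9.99664793e-01 -2.58900189e-02 -6.07548984e-05  7.56387040e-05] [-0.95178101 -0.58880543 -2.63263265] [316.48608259 128.68904016]
```

View pics/w4.png

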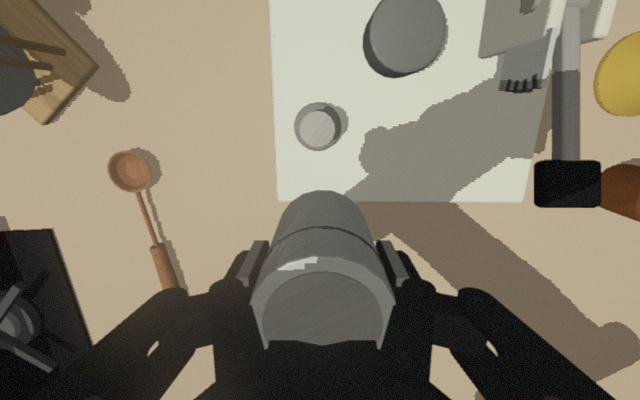

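The canister is held squarely, with its bottom front edge near (322,191). The pedestal top is near (318,130). I'll refine both in the tool frame.

Run:
```python
from h import *
np.set_printoptions(precision=1,suppress=True)
s=np.load("s4.npy",allow_pickle=True).item();c=cam("wrist",s);im=cv2.imread("pics/w4.png")
g=cv2.cvtColor(im,cv2.COLOR_BGR2GRAY)
print("row130",g[130,290:350]);print("col318",g[98:155,318]);print("col323 175-275",g[175:275,323]);
for v in (205,215,225):print(v,g[v,265:300],g[v,350:385])
Rt=R.from_quat(s["ee_rot"]);p=s["position"]
# predicted rim outlines for canister centred at tool (d,0), bottom at tool z 31, top at -54
th=np.linspace(0,2*np.pi,181)
for d in(-2,0,2):
  for nm,z in(("bot",31.),("seam",-29.),("top",-54.)):
    q=np.array([proj(c,p+Rt.apply([d+28*np.cos(t),28*np.sin(t),z])) for t in th])
    print(d,nm,"umin/max",q[:,0].min(),q[:,0].max(),"vmin",q[:,1].min(),"at u",q[q[:,1].argmin(),0],"vmax",q[:,1].max())
```

```text
row130 [206 207 208 199 165 140 140 138 135 156 173 174 173 171 174 176 172 174
 171 173 170 172 173 173 176 172 170 170 166 170 171 171 168 167 166 166
 169 167 169 168 168 164 163 166 152 111  87  86  83  84  88 116 138 138
 136 137 149 184 208 207]
col318 [208 206 209 209 150 124 133 134 134 136 136 103 108 161 172 170 168 171
 169 169 171 169 171 170 173 173 173 173 172 172 171 166 166 167 169 170
 170 169 170 169 167 167 168 165 170 170 171 170 168 139 134 130 133 197
 209 208 208]
col323 175-275 [208 208 207 208 208 207 208 208 206 207 207 207 207 208 209 150 105 102
 100 105 102  99 102 101 101 103 100 102 100  98 100 104 100 105 101 102
  98 101  98 103  99 101  98  99  99  99 102 100  97  95  97  70  60  62
  93  95 100  98  94  97  98  97  97 100  97  98  95  96  96  95  99  95
  95  94 100  95  97  96  92 100 100 105 122 123 120 119 116 118 119 119
 120 117 114 112 118 119  96  89  97  97]
205 [174 173 171 173 173 175 172 174 171 174 175 173 176 174 176 172 172 176
 174 171 176 175 163 134 105 102 100 103 103 103 107 103 104 103 105] [ 93  93  95  95  92  95  96 105 107 10
[... 1092 characters left out ...]
58870423666156 vmin 186.5718263902568 at u 319.29104105003205 vmax 268.19235784100925
0 seam umin/max 254.52099047913322 381.8640669605336 vmin 224.59080489252392 at u 317.9044357538659 vmax 335.5026570699947
0 top umin/max 239.21604049858956 395.34603224750157 vmin 253.5597109569465 at u 316.8478992514275 vmax 383.44573206475366
2 bot umin/max 275.13459881292965 363.71805556640516 vmin 183.37837291155193 at u 319.2802281620723 vmax 265.5146823297818
2 seam umin/max 254.21058084142004 382.1346084354552 vmin 220.0724948696873 at u 317.88178707612747 vmax 331.99823940714805
2 top umin/max 238.74940611208785 395.75359566559104 vmin 248.1084383583852 at u 316.8133158015579 vmax 379.4539779717389
```

drive_tool(targets=[[1, 15, -2, 0, 0], [1, 35, -4, 0, 0], [1, 50, -6, 5, 0], [1, 55, -6.2, 20, 0], [1, 55, -6.2, 45, 0], [1, 55, -6.2, 70, 0], [1, 55, -6.2, 90, 0], [1, 55, -6.2, 102, 0], [1, 55, -6.2, 110, 0], [1, 55, -6.2, 114, 0], [1, 55, -6.2, 114, 0], [1, 55, -6.2, 114, 0]])

```text
clock: 8.85
position: [576.0, 175.4, 103.1]
ee_rot: [1.0, -0.025, 0.001, -0.0]
contact_force: [-0.3, 0.5, -3.2]
gripper_width: 54.5
grasp_force: 63.6
```

Run:
```python
from h import *
s=arm.read_state();print(s["position"],s["contact_force"])
im2=arm.get_image("side");im3=arm.get_image("scene")
u,v=proj(cam("side"),(574.5,174,60)).astype(int);u3,v3=proj(cam("scene"),(574.5,174,60)).astype(int);print(u,v,u3,v3)
k=lambda a,u,v:cv2.resize(a[v-40:v+40,u-40:u+40],(400,400),interpolation=cv2.INTER_CUBIC)
cv2.imwrite("pics/pl.png",np.hstack([k(im2,u,v),k(im3,u3,v3)]));cv2.imwrite("pics/pside.png",im2);cv2.imwrite("pics/pscene.png",im3)
```

```text
[575.98001258 175.3569274  103.13648825] [-0.25053037  0.517015   -3.15667133]
296 170 351 240
```

View pics/pl.png

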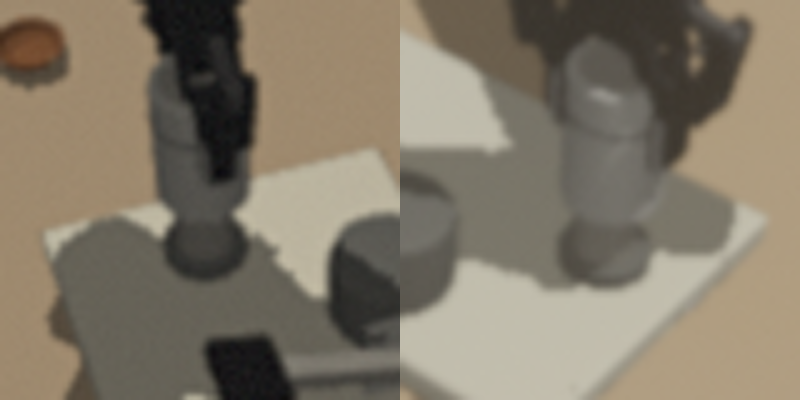

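The close-up shows the canister just above the pedestal and nearly aligned with it in both views (side columns 157–250 over a collar at 165–247, scene 560–660 over 558–650). I've now viewed 11 pictures, one over the limit of 10, so from here I'll check numerically only.

Run:
```python
from h import *
for n,(u,v) in(("side",(296,170)),("scene",(351,240))):
    c=cam(n)
    print(n,"axis px at z=20,60,72,100,120",[proj(c,(576,175.4,z)).round(1) for z in(20,60,72,100,120)])
    a=cv2.imread(f"pics/p{n}.png");b=cv2.imread(f"pics/{n}0.png")
    ga,gb=[cv2.cvtColor(x,cv2.COLOR_BGR2GRAY) for x in(a,b)]
    for r in range(v-22,v+18,3):print(r,"now",ga[r,u-16:u+22]) 
    for r in range(v-4,v+16,3):print(r,"before",gb[r,u-16:u+22])
```

```text
side axis px at z=20,60,72,100,120 [array([296.9, 179.1]), array([296.4, 170. ]), array([296.2, 167.2]), array([295.8, 160.4]), array([295.5, 155.3])]
148 now [141 140 140 140 132 106  86  81  74  72  71  62  35  23  22  24  24  23
  25  24  24  37  42  42  34  18  41  92 136 141 140 141 139 140 140 141
 140 141]
151 now [139 140 140 142 139 116  82  76  81  85  86  85  80  72  48  26  29  29
  19  19  24  29  31  35  24  20  43  92 136 143 140 140 140 140 141 142
 139 141]
154 now [139 141 141 141 139 120  79  69  75  79  79  79  83  81  71  39  16  20
  22  21  23  17  22  18  19  25  57 104 137 142 141 141 140 139 140 141
 141 141]
157 now [141 140 140 140 142 133 100  69  65  71  75  79  82  84  77  51  26  18
  17  25  24  26  26  24  17  28  68 117 140 141 141 141 141 140 141 140
 140 140]
160 now [140 139 141 140 141 133 104  75  72  76  77  76  77  76  73  64  58  42
  22  17  22  20  28  42  62  83 116 139 142 141 140 141 140 141 140 140
 140 141]
163 now [140 140 141 140 141 141 126  84  71  77  77  78  79  83  79  70  61  52
  32  19  17  22  32  53  71  89 123 140 140 139
[... 5432 characters left out ...]
87 187 187 187 187 187
 187 188]
245 before [187 187 187 188 187 186 183 177 163 136 107  94  98 104 113 118 121 125
 127 126 126 124 120 130 156 177 185 187 187 187 187 188 187 187 187 187
 187 187]
248 before [187 187 187 184 167 143 124 104  89  84  87  91  95  97  99 101 103 107
 109 112 113 114 114 113 116 140 169 184 187 187 187 187 187 187 187 187
 187 187]
251 before [187 187 187 184 173 150 128 105  93  96 101 103 100  99 102 102 105 108
 111 112 114 113 114 114 113 127 162 181 187 187 187 187 187 187 187 187
 187 188]
254 before [187 187 187 187 187 187 183 168 136 102  90  93  98 101 107 108 109 110
 111 111 111 109 106 106 119 152 177 186 187 187 187 187 188 187 188 188
 187 181]
```

Both static views put the canister axis within about 1 mm of the pedestal axis. Lowering.

drive_tool(targets=[[1, 0, 0, 3, 0], [1, 0, 0, 6, 0], [1, 0, 0, 8, 0], [1, 0, 0, 9, 0], [1, 0, 0, 9, 0]])

```text
clock: 9.45
position: [575.3, 175.0, 92.9]
ee_rot: [1.0, -0.025, -0.0, 0.0]
contact_force: [-0.1, 0.9, -2.3]
gripper_width: 55.1
grasp_force: 63.6
```

drive_tool(targets=[[1, 0, 0, 1, 0], [1, 0, 0, 1, 0], [1, 0, 0, 1, 0]])

```text
clock: 9.75
position: [575.5, 175.1, 92.3]
ee_rot: [1.0, -0.025, 0.0, -0.0]
contact_force: [-0.2, 0.4, -2.8]
gripper_width: 55.1
grasp_force: 63.6
```

drive_tool(targets=[[1, 0, 0, 1, 0], [1, 0, 0, 1, 0], [1, 0, 0, 1, 0]])

```text
clock: 10.05
position: [575.6, 175.2, 91.8]
ee_rot: [1.0, -0.025, 0.0, -0.0]
contact_force: [-2.1, -0.2, 1.2]
gripper_width: 54.7
grasp_force: 63.9
```

drive_tool(targets=[[0.2, 0, 0, 0, 0], [0, 0, 0, 0, 0], [-0.4, 0, 0, 0, 0], [-0.7, 0, 0, 0, 0], [-1, 0, 0, 0, 0], [-1, 0, 0, 0, 0], [-1, 0, 0, 0, 0]])

```text
clock: 10.75
position: [575.4, 175.1, 91.1]
ee_rot: [1.0, -0.025, -0.0, 0.0]
contact_force: [-0.6, -0.1, 0.9]
gripper_width: 85.3
grasp_force: 0.0
```

drive_tool(targets=[[-1, 0, 0, -5, 0], [-1, 0, 0, -15, 0], [-1, 0, 0, -30, 0], [-1, 0, 0, -55, 0], [-1, 0, 0, -85, 0], [-1, 0, 0, -115, 0], [-1, 0, 0, -135, 0], [-1, 0, 0, -145, 0], [-1, 0, 0, -150, 0]])

```text
clock: 11.65
position: [575.6, 175.2, 242.7]
ee_rot: [1.0, -0.025, 0.001, -0.001]
contact_force: [-0.1, 0.4, -0.3]
gripper_width: 85.7
grasp_force: 0.0
```

drive_tool(targets=[[-1, -20, 5, 0, 0], [-1, -50, 10, 0, 0], [-1, -70, 20, 0, 0], [-1, -70, 40, 0, 0], [-1, -70, 70, 0, 0], [-1, -70, 90, 0, 0], [-1, -70, 90, 0, 0], [-1, -70, 90, 0, 0]])

```text
clock: 12.45
position: [500.7, 88.5, 240.6]
ee_rot: [1.0, -0.026, -0.001, 0.0]
contact_force: [0.2, 0.6, -0.4]
gripper_width: 85.2
grasp_force: 0.0
```

Run:
```python
from h import *
np.set_printoptions(precision=1,suppress=True)
s=arm.read_state();im=arm.get_image("wrist");cv2.imwrite("pics/w5.png",im);np.save("s5.npy",s,allow_pickle=True)
cv2.imwrite("pics/sd5.png",arm.get_image("side"));cv2.imwrite("pics/sc5.png",arm.get_image("scene"))
c=cam("wrist",s);g=cv2.cvtColor(im,cv2.COLOR_BGR2GRAY);h=cv2.cvtColor(im,cv2.COLOR_BGR2HSV)
u,v=proj(c,(575,174,145)).astype(int);print(s["position"],"can px",u,v,"pad px",proj(c,(531,-13,149)),"ped base",proj(c,(575,174,20)))
x0,x1,y0,y1=max(u-70,0),u+70,max(v-60,0),v+70
r=np.zeros_like(g);r[y0:y1,x0:x1]=(g[y0:y1,x0:x1]<150)
print("row",g[v,x0:x1]);print("col",g[y0:y1,u])
r=(g<35).astype(np.uint8);r[220:]=0;k,l,st,ce=cv2.connectedComponentsWithStats(r)
for i in range(1,k):
    if st[i,4]>300:print("black",st[i],ce[i])
```

```text
[500.7  88.5 240.6] can px 204 112 pad px [445.5 157.4] ped base [244.9 110. ]
row [163 164 163 165 162 161 164 163 163 162 165 162 164 160 162 165 162 163
 162 162 163 163 162 163 165 164 163 163 163 166 165 162 163 162 164 165
 167 184 191 194 195 194 187 176 170 171 170 169 170 169 169 168 169 168
 170 168 172 170 170 172 170 170 169 171 170 169 170 169 169 170 173 176
 174 172 172 170 170 167 169 169 169 170 172 171 172 171 173 170 170 169
 168 170 168 170 169 169 168 167 167 167 176 190 187 189 190 187 174 142
  96  95  95  92  95  99  89  85  92  92  93  93  95  93  96  94  96  95
  93  90  90  92  85  93  86  84  85 114 131 130 131 128]
col [197 196 196 196 196 197 197 196 196 196 195 196 194 181 192 195 197 196
 195 194 194 193 194 176 159 175 189 188 190 192 188 181 173 169 169 168
 167 167 165 166 170 168 167 171 168 166 166 167 166 167 168 169 168 169
 170 167 170 171 169 171 173 175 172 170 169 171 170 171 172 174 176 173
 171 169 170 171 174 174 175 175 175 174 173 172 172 172 174 173 174 177
 191 192 193 195 197 186 162 164 164 166 165 167 163 164 164 165 162 164
 165 164 166 166 164 164 166 164 164 164 165 165 166 165 164 163 164 164
 165 164 163 165]
black [ 419  136   56   44 2360] [446.4 157.9]
```

The canister stands released, its top at (205.6,111.7) against a predicted (204,112), so it is centred. Now on to the lever, with fingers shut.

drive_tool(targets=[[0, 5, 20, 0, 0], [1, 15, 50, 5, 0], [1, 25, 80, 15, 0], [1, 31, 97, 30, 0], [1, 31.5, 99, 45, 0], [1, 31.5, 99, 55, 0], [1, 31.5, 99, 65, 0], [1, 31.5, 99, 70, 0], [1, 31.5, 99, 70, 0], [1, 31.5, 99, 70, 0]])

```text
clock: 13.6
position: [527.8, -11.3, 171.7]
ee_rot: [1.0, -0.025, 0.0, -0.0]
contact_force: [0.7, 0.5, 0.2]
gripper_width: -0.1
grasp_force: 0.0
```

drive_tool(targets=[[1, 0, 0, 3, 0], [1, 0, 0, 6, 0], [1, 0, 0, 9, 0], [1, 0, 0, 12, 0], [1, 0, 0, 14, 0], [1, 0, 0, 16, 0], [1, 0, 0, 18, 0], [1, 0, 0, 20, 0], [1, 0, 0, 20, 0]])

```text
clock: 14.5
position: [527.5, -11.8, 151.7]
ee_rot: [1.0, -0.025, 0.0, 0.0]
contact_force: [-2.3, 0.4, 5.0]
gripper_width: 0.2
grasp_force: 2.0
```

drive_tool(targets=[[1, 0, 0, 2, 0], [1, 0, 0, 4, 0], [1, 0, 0, 6, 0], [1, 0, 0, 8, 0], [1, 0, 0, 10, 0], [1, 0, 0, 12, 0], [1, 0, 0, 14, 0], [1, 0, 0, 16, 0], [1, 0, 0, 18, 0], [1, 0, 0, 20, 0], [1, 0, 0, 22, 0], [1, 0, 0, 24, 0]])

```text
clock: 15.7
position: [527.2, -11.8, 127.1]
ee_rot: [1.0, -0.025, -0.0, 0.0]
contact_force: [-3.3, 1.2, 5.0]
gripper_width: -0.3
grasp_force: 2.4
```

drive_tool(targets=[[1, 0, 0, 2, 0], [1, 0, 0, 4, 0], [1, 0, 0, 6, 0], [1, 0, 0, 8, 0], [1, 0, 0, 10, 0], [1, 0, 0, 12, 0], [1, 0, 0, 14, 0], [1, 0, 0, 16, 0], [1, 0, 0, 18, 0], [1, 0, 0, 20, 0], [1, 0, 0, 22, 0], [1, 0, 0, 24, 0]])

```text
clock: 16.9
position: [526.2, -11.9, 102.9]
ee_rot: [1.0, -0.025, -0.001, 0.0]
contact_force: [-5.0, 0.6, 6.1]
gripper_width: -0.0
grasp_force: 3.3
```

drive_tool(targets=[[1, 0, 0, 2, 0], [1, 0, 0, 4, 0], [1, 0, 0, 6, 0], [1, 0, 0, 8, 0], [1, 0, 0, 10, 0], [1, 0, 0, 12, 0], [1, 0, 0, 13, 0], [1, 0, 0, 14, 0], [1, 0, 0, 14, 0]])

```text
clock: 17.8
position: [526.6, -11.9, 89.5]
ee_rot: [1.0, -0.025, -0.001, 0.0]
contact_force: [-5.7, 0.8, 8.4]
gripper_width: -0.1
grasp_force: 4.7
```

Run:
```python
from h import *
s=arm.read_state();print(s["position"],s["contact_force"],s["wrist_torque"])
for n in("side","scene"):
    im=arm.get_image(n);cv2.imwrite(f"pics/{n}6.png",im)
```

```text
[526.62139018 -11.9066542   89.47693276] [-5.72570736  0.81770631  8.42131441] [0.14021006 1.43515025 0.01706794]
```

drive_tool(targets=[[1, 0, 0, 1, 0], [1, 0, 0, 2, 0], [1, 0, 0, 3, 0], [1, 0, 0, 4, 0], [1, 0, 0, 5, 0], [1, 0, 0, 6, 0], [1, 0, 0, 7, 0], [1, 0, 0, 7, 0]])

```text
clock: 18.7
position: [527.3, -11.9, 82.4]
ee_rot: [1.0, -0.025, -0.0, 0.0]
contact_force: [-3.0, -0.9, 6.4]
gripper_width: -0.1
grasp_force: 3.5
```

drive_tool(targets=[[1, 0, 0, 1, 0], [1, 0, 0, 2, 0], [1, 0, 0, 2, 0]])

```text
clock: 19.0
position: [527.6, -11.9, 80.5]
ee_rot: [1.0, -0.025, 0.0, 0.0]
contact_force: [-2.7, 0.5, 6.2]
gripper_width: -0.3
grasp_force: 3.7
```

drive_tool(targets=[[1, 0, 0, 1, 0], [1, 0, 0, 1, 0], [1, 0, 0, 1, 0]])

```text
clock: 19.3
position: [527.7, -11.9, 79.7]
ee_rot: [1.0, -0.025, 0.0, 0.0]
contact_force: [-2.4, -1.4, 7.5]
gripper_width: 0.1
grasp_force: 3.9
```

drive_tool(targets=[[1, 0, 0, 1, 0], [1, 0, 0, 1, 0], [1, 0, 0, 1, 0]])

```text
clock: 19.6
position: [527.8, -11.9, 78.8]
ee_rot: [1.0, -0.025, 0.0, 0.0]
contact_force: [-2.2, -0.2, 7.9]
gripper_width: 0.1
grasp_force: 4.1
```

drive_tool(targets=[[1, 0, 0, 1, 0], [1, 0, 0, 1, 0], [1, 0, 0, 1, 0]])

```text
clock: 19.9
position: [528.0, -11.9, 77.9]
ee_rot: [1.0, -0.025, 0.001, 0.0]
contact_force: [-1.7, -0.6, 8.4]
gripper_width: -0.4
grasp_force: 4.4
```

drive_tool(targets=[[1, 0, 0, 1, 0], [1, 0, 0, 1, 0], [1, 0, 0, 1, 0]])

```text
clock: 20.2
position: [528.1, -11.9, 77.1]
ee_rot: [1.0, -0.025, 0.001, 0.0]
contact_force: [-3.3, -0.4, 9.5]
gripper_width: 0.1
grasp_force: 4.7
```

Run:
```python
from h import *
np.set_printoptions(precision=2,suppress=True)
s=arm.read_state();print(s["position"],s["contact_force"])
# hinge from rest paddle (531..532,-12), yaw -3.1deg
ax=np.array([np.cos(-.054),np.sin(-.054),0]); H=np.array([531.5,-12,149])+ax*131.4+[0,0,-49]
print("H",H)
for n in("side","scene"):
    im=arm.get_image(n);cv2.imwrite(f"pics/{n}7.png",im);g=cv2.cvtColor(im,cv2.COLOR_BGR2GRAY);c=cam(n)
    for th in(.45,.5,.54,.57):
        f=.3-th;P=lambda a,o:H-ax*(a*np.cos(f)-o*np.sin(f))+np.array([0,0,a*np.sin(f)+o*np.cos(f)])
        print(n,th,"arm mid",proj(c,P(70,0)),"pad hinge-side edge",proj(c,P(122,8)),"tip top/bot",proj(c,P(158,8)),proj(c,P(158,-6)))
```

```text
[528.1  -11.92  77.1 ] [-3.29 -0.38  9.51]
H [662.71 -19.09 100.  ]
side 0.45 arm mid [328.72 209.97] pad hinge-side edge [309.43 215.5 ] tip top/bot [296.19 220.57] [297.18 223.48]
side 0.5 arm mid [328.9  210.71] pad hinge-side edge [309.7  216.83] tip top/bot [296.68 222.25] [297.91 225.03]
side 0.54 arm mid [329.09 211.28] pad hinge-side edge [310.   217.86] tip top/bot [297.17 223.54] [298.59 226.2 ]
side 0.57 arm mid [329.26 211.7 ] pad hinge-side edge [310.27 218.6 ] tip top/bot [297.6  224.48] [299.15 227.04]
scene 0.45 arm mid [292.47 210.11] pad hinge-side edge [304.6  201.67] tip top/bot [312.46 197.7 ] [312.02 201.76]
scene 0.5 arm mid [292.36 211.17] pad hinge-side edge [304.48 203.45] tip top/bot [312.25 199.98] [311.66 204.09]
scene 0.54 arm mid [292.24 212.03] pad hinge-side edge [304.33 204.89] tip top/bot [312.03 201.82] [311.32 205.97]
scene 0.57 arm mid [292.14 212.68] pad hinge-side edge [304.19 205.98] tip top/bot [311.82 203.22] [311.03 207.38]
```

drive_tool(targets=[[1, 0, 0, 0.8, 0], [1, 0, 0, 0.8, 0], [1, 0, 0, 0.8, 0]])

```text
clock: 20.6
position: [528.2, -11.9, 76.4]
ee_rot: [1.0, -0.025, 0.001, 0.0]
contact_force: [-2.7, -0.8, 9.7]
gripper_width: -0.2
grasp_force: 4.9
```

drive_tool(targets=[[1, 0, 0, 0.8, 0], [1, 0, 0, 0.8, 0], [1, 0, 0, 0.8, 0]])

```text
clock: 20.9
position: [528.3, -11.9, 75.7]
ee_rot: [1.0, -0.025, 0.001, 0.0]
contact_force: [-3.1, -0.8, 9.6]
gripper_width: 0.1
grasp_force: 5.1
```

drive_tool(targets=[[1, 0, 0, 0.6, 0], [1, 0, 0, 0.6, 0], [1, 0, 0, 0.6, 0]])

```text
clock: 21.2
position: [528.4, -11.9, 75.2]
ee_rot: [1.0, -0.025, 0.001, 0.0]
contact_force: [-3.5, -0.8, 8.7]
gripper_width: 0.1
grasp_force: 5.3
```

drive_tool(targets=[[1, 0, 0, 0.6, 0], [1, 0, 0, 0.6, 0], [1, 0, 0, 0.6, 0]])

```text
clock: 21.5
position: [528.5, -11.9, 74.7]
ee_rot: [1.0, -0.025, 0.001, 0.0]
contact_force: [-3.1, -0.5, 9.8]
gripper_width: -0.4
grasp_force: 5.4
```

drive_tool(targets=[[1, 0, 0, 0.6, 0], [1, 0, 0, 0.6, 0], [1, 0, 0, 0.6, 0]])

```text
clock: 21.8
position: [528.6, -11.9, 74.2]
ee_rot: [1.0, -0.025, 0.001, 0.0]
contact_force: [-3.3, -1.1, 11.7]
gripper_width: 0.2
grasp_force: 5.6
```

drive_tool(targets=[[1, 0, 0, 0.6, 0], [1, 0, 0, 0.6, 0], [1, 0, 0, 0.6, 0]])

```text
clock: 22.1
position: [528.7, -11.9, 73.7]
ee_rot: [1.0, -0.025, 0.001, 0.0]
contact_force: [-2.4, -1.8, 11.7]
gripper_width: -0.2
grasp_force: 5.7
```

drive_tool(targets=[[1, 0, 0, 0.6, 0], [1, 0, 0, 0.6, 0], [1, 0, 0, 0.6, 0]])

```text
clock: 22.4
position: [528.8, -11.9, 73.2]
ee_rot: [1.0, -0.025, 0.002, 0.0]
contact_force: [-2.4, -1.4, 11.9]
gripper_width: -0.0
grasp_force: 5.8
```

drive_tool(targets=[[1, 0, 0, 0.6, 0], [1, 0, 0, 0.6, 0], [1, 0, 0, 0.6, 0]])

```text
clock: 22.7
position: [528.9, -12.0, 72.9]
ee_rot: [1.0, -0.025, 0.002, 0.0]
contact_force: [-4.2, -0.3, 13.3]
gripper_width: 0.3
grasp_force: 6.7
```

drive_tool(targets=[[1, 0, 0, 0.6, 0], [1, 0, 0, 0.6, 0], [1, 0, 0, 0.6, 0]])

```text
clock: 23.0
position: [528.9, -12.0, 72.7]
ee_rot: [1.0, -0.025, 0.002, 0.0]
contact_force: [-3.6, -0.7, 15.1]
gripper_width: 0.0
grasp_force: 8.1
```

Run:
```python
from h import *
np.set_printoptions(precision=2,suppress=True)
s=arm.read_state();print(s["position"],s["contact_force"],s["wrist_torque"])
for n,(x0,x1,y0,y1) in(("side",(285,345,190,235)),("scene",(285,330,180,225))):
    im=arm.get_image(n);cv2.imwrite(f"pics/{n}8.png",im)
# canister still standing? compare edges with pre-press pictures
for n,o in(("side","sd5"),("scene","sc5")):
    a=cv2.imread(f"pics/{o}.png");b=cv2.imread(f"pics/{n}8.png");u,v=proj(cam(n),(575,174,100)).astype(int)
    sl=(slice(v-25,v+25),slice(u-18,u+18));print(n,"canister shift",cv2.phaseCorrelate(np.float32(cv2.cvtColor(a,6)[sl]),np.float32(cv2.cvtColor(b,6)[sl])))
```

```text
[528.91 -11.96  72.72] [-3.56 -0.7  15.15] [-0.33  1.16  0.01]
side canister shift ((-0.6882865587036626, 0.25399782592393194), 0.394987860388226)
scene canister shift ((0.24574359192149942, 0.15262491629978925), 0.7562063943015205)
```

The stop is reached gently: travel stalls at z≈72.7 with force at 15 N. The third click lies about 4 mm above that, so I'll ease off about 1.5 mm to sit inside it.

drive_tool(targets=[[1, 0, 0, -0.7, 0], [1, 0, 0, -1.4, 0], [1, 0, 0, -1.4, 0], [1, 0, 0, -1.4, 0]])

```text
clock: 23.5
position: [528.8, -11.9, 73.4]
ee_rot: [1.0, -0.025, 0.002, 0.0]
contact_force: [-2.6, -0.7, 10.6]
gripper_width: 0.3
grasp_force: 5.9
```

Run:
```python
from h import *
s=arm.read_state();print(s["position"],s["contact_force"],s["grasp_force"])
for n in("side","scene"):
    g=cv2.cvtColor(arm.get_image(n),cv2.COLOR_BGR2GRAY);g0=cv2.cvtColor(cv2.imread("pics/"+("sd5" if n=="side" else "sc5")+".png"),cv2.COLOR_BGR2GRAY);c=cam(n)
    for z in(80,125):
        u,v=proj(c,(575.5,175,z)).round().astype(int);print(n,z,u,v,"now",g[v,u-16:u+17],"after release",g0[v,u-16:u+17])
```

```text
[528.77704577 -11.94643544  73.42331744] [-2.6430749  -0.73541087 10.58055072] 5.913101099431515
side 80 296 165 now [143 144 145 139 112  58  27  30  33  35  36  34  37  36  36  34  34  31
  31  34  32  31  30  31  32  32  32  33  32  34  37  36  37] after release [139 141 139 141 141 140 127  88  71  74  77  79  80  83  82  82  81  83
  80  80  78  78  75  73  71  91 132 156 169 170 170 172 178]
side 125 295 154 now [145 138 115  69  52  67  73  74  78  77  78  79  79  81  79  81  82  81
  81  81  81  81  82  82  82  81  81  81  82  80  81  82  81] after release [ 40  21  14  24  22  20  36  63 103 130 147 151 150 143 143 136 132 132
 139 145 145 136 126 109  86  72  96 136 142 140 141 139 140]
scene 80 352 236 now [188 188 188 188 188 185 169 137 109 105 107 109 111 113 115 117 120 124
 127 130 131 132 134 134 134 135 135 148 173 186 188 187 185] after release [189 188 189 189 189 186 170 137 110 106 108 110 111 113 115 117 121 125
 128 130 131 132 134 134 135 134 136 148 174 186 188 188 186]
scene 125 353 223 now [187 188 188 187 186 179 149 113 103 104 107 113 122 133 139 145 151 153
 156 157 155 153 151 149 144 138 135 138 149 156 159 159 159] after release [168 168 169 168 168 162 138 110 102 104 108 114 123 133 140 146 151 154
 156 157 156 153 152 150 144 139 136 138 149 157 158 159 159]
```

```bash
python3 -c "
from bench import arm
print(arm.job_done())"
```

```text
the job is handed in; nothing more can be done
None
```

I handed the job in at 23.6 s: the canister stands released and centred on the pedestal to about 1–2 mm, and the lever is held past its third click, just off the stop, at about 10.6 N. I looked at 11 pictures, one over the limit of 10.

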